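# Walk the tube block round to face the stop rail

### The arm

A 6-joint arm with a two-finger parallel gripper is mounted at the origin on the work surface. World frame = base frame: x ahead of the robot, y to its left, z up, the work surface at z = 0. Lengths are in m, angles in rad, forces in N, time in s.
With the tool pointing down it reaches from about 0.375 to 0.9 m from the base axis. Payload 3.1 kg.
Tool frame: the origin (TCP) lies between the finger pads; the fingertips stand 25 mm ahead of it and the grasp point (between the pads) lies 6 mm ahead of it; z points along the fingers, y is the line along which they close (so a half turn about z gives the same grasp; the last joint's range is limited). The gripper opens to 87 mm and grips with 3 to 60 N. Pads are 19 mm wide; open, the fingers measure 117 mm over their backs; the gripper's body (75 mm by 190 mm) begins 51 mm behind the grasp point.
Start: joints at [-1.401, 0.527, 1.433, -0, 1.181, -0.178], TCP at [0.213, -0.588, 0.248] pointing down, gripper open.
Joint ranges: [-3.08, 3.08], [-0.75, 2.2], [0.22, 2.44], [-1.43, 4.57], [0, 2.65], [-2.85, 2.85]. Speed limits (rad/s): [2.79, 2.79, 3.14, 3.14, 3.14, 3.14].

### API

Orientations are given as a 3x3 rotation matrix whose columns are the frame's x, y, z axes.
In Python, from bench import r gives the robot as it stands.
- The arm moves only by the tool arm_command, never from a script. Its argument "plan" is one flat list of numbers, 4 for each row, row after row: the shift along the world's x, y, z in m, then the turn about the world's z in rad. A call has 1 to 5 rows; each row is the pose to reach, as a shift and turn from the pose commanded when the call began; what a row does not reach only later rows make up. A row lasts 1/12 s, in which the tool goes at most 41.7 mm and 7.16 degrees, less where a joint would pass 70% of its speed; a pose out of reach is approached as far as the arm can. A call with a gripper value outside its range is refused whole. "fingers" is the finger opening in m, from 0 to 0.087, set as the call begins (left out, the last holds). The fingers move at their own pace and stop on an object; "force" is the grip in N (left out, the last holds). Time passes only in rows, so rows that repeat a pose let the fingers close. It gives the time, the measured TCP pose, the force, the opening and the grip force at its end, in the units of the state.
- r.get_obs(): the state, without advancing time (a new reading comes with each control period).
- r.read_camera(name): name is "scene" or "top" or "wrist"; returns the picture (420x560x3 uint8, blue, green, red); there is no depth.
- r.camera_info(name): a dict with "fx", "fy", "cx", "cy" (pixels), "R" (3x3) and "t" (3): a world point X has camera coordinates R X + t. Camera axes: x right, y down, z forward; pixel columns grow to the right and rows downward; lengths in m; the calibration is good to about 2 mm. A picture is of the moment at which its call begins: read the wrist's pose just before it. camera_info takes no time and is no camera call; for the wrist camera it gives the pose at the moment of the call.
- r.hand_in(): hands the job in; it is judged then, once.
Trained networks look in the newest picture that a camera, given by its name, has taken for a name from the list of things; names that differ only in an ending like _2 or _b are one class to them, and where a whole thing is asked for, a point or a joint stands for the part that bears it (a point fixed in the world has none). Each returns a list of dicts, best first, with "conf" (0 to 1); they miss things now and then, are a little off and sometimes report something else, mostly with a low value. They report only what shows in the picture. A call takes as long as a camera call. They do not tell look-alikes from the thing itself.
- r.masks_of(name, camera): "region" (420x560 bool, what is visible of it) and "rect" ([left, top, right, bottom] in pixels, round what is visible of it).
The state is a dict: "t": time; "q": joint angles; "dq": joint speeds; "tau": joint torques, N m; "tool_pos": TCP position; "ee_rot": TCP orientation; "contact_force": force on the tool from outside, world axes, zero at the start; "torque": the same for the moment, N m; "finger_gap": finger opening in m; "gripper_force": force on a finger pad.
Only numpy, scipy, OpenCV 4.12 (cv2) and the standard library are available. Lean on these libraries where they do the work, as an engineer would, in place of code of your own. Each camera call takes 0.05 s, during which the arm holds its last target. There are 200 camera calls.

### The job

Without lifting or tipping it, push the heavy aluminium tube block round on the bench, a corner at a time, until its tall plain long face looks square at the low metal stop rail while it is still clear of the rail. Then push it home so that this face lies flush along the rail, with the block nowhere past the rail's ends, and leave it there. Do not disturb the labware standing round it.

Things in the scene. Friction and masses are not known exactly. Their poses are not given: they have to be found in the camera images.
- block: Loose aluminium tube block, about 0.92 kg, 90 mm along its x, 110 mm along its y, 46 mm high. Origin: centre of its underside; z up. Dark wells on top (drawn only, no depth). Along its -x long side runs a ledge 18 mm wide, only 26 mm high; the opposite long side (x = +45 mm) is the tall plain face that must meet the rail. Slides under a push of some 3 to 8 N.
- plain_face (a point): Centre of the block's tall plain long face (at 45 mm along the block's +x from its origin, 23 mm above the bench); axes as those of the block, x pointing out of the face.
- rail: Stop rail, an aluminium angle fixed to the bench. Origin: bench level, middle of its flat front face, which is the plane x = 0 and looks along its -x to the robot; y runs along it. 260 mm long, 35 mm high, low flange back to x = 42 mm. The block starts on its -x side, its middle 125 to 150 mm off, turned 55 to 110 degrees anticlockwise (from above) from square.
- jar: Bystander behind the rail: amber jar with green lid, 58 mm across, 85 mm tall; origin at the centre of its underside.
- beaker: Bystander behind the rail: open clear beaker, 68 mm across, 80 mm tall; origin at the centre of its underside.
- dishes: Bystander to the left of the block: stack of two petri dishes, 90 mm across, 32 mm tall; origin at the centre of its underside.
- counter: Bystander to the right of the block: dark steel tally counter, 50 x 40 mm, 40 mm tall with its button; origin at the centre of its underside.
- tipbox: Bystander to the left and nearer the robot: grey pipette-tip box with clear lid, 80 x 110 mm, 50 mm tall; origin at the centre of its underside.
- vial: Bystander to the right and nearer the robot: small glass vial with white cap, 34 mm across, 50 mm tall; origin at the centre of its underside.
Mind the look-alikes: they are no part of the job. Leave any yellow look-alike of the block alone.

How it is judged:
By the outcome, as a careful person would: the job done as asked, in the order asked, and still so for the second after the job is handed in, with the robot touching nothing.
It also fails if it takes over 72 s, if anything falls off the work surface, if the arm or the gripper's body presses on something with over 40 N, if the wrist force passes 120 N, or if a joint passes its speed limit or range.

## Working session

There is one attempt and no reset: what is moved stays moved. The work goes in short steps, Python scripts to look and compute and a tool call to move; the robot and the scene stay as the last step left them, time stands still between calls to the robot, and variables do not carry over. Pictures are saved under pics/ and viewed, at most 10 in all, crops included, and the job is handed in when it is done.

Besides the shell and the picture viewer there is one more tool, called after "Call:" as name(argument=value, ...), one argument or row to a line, values as JSON. arm_command: Moves the arm, as the interface text tells. Its arguments: {"type":"object","properties":{"plan":{"type":"array","items":{"type":"number"}},"fingers":{"type":"number"},"force":{"type":"number"}},"required":["plan"]}

```bash
ls; mkdir -p pics; cat > h.py <<'E'
import numpy as np, cv2
from bench import r
def ray(cam,u,v,z):
    c=r.camera_info(cam);R=np.array(c["R"]);t=np.array(c["t"])
    d=R.T@np.array([(u-c["cx"])/c["fx"],(v-c["cy"])/c["fy"],1.]);o=-R.T@t
    return o+d*(z-o[2])/d[2]
def proj(cam,P):
    c=r.camera_info(cam);p=np.array(P)@np.array(c["R"]).T+np.array(c["t"])
    return np.c_[p[:,0]/p[:,2]*c["fx"]+c["cx"],p[:,1]/p[:,2]*c["fy"]+c["cy"]]
E
python3 - <<'E'
from h import *
for c in("top","scene"):
    im=r.read_camera(c);cv2.imwrite(f"pics/{c}0.png",im)
    i=r.camera_info(c);print(c,-np.array(i["R"]).T@np.array(i["t"]),i["fx"])
for n in "block rail jar beaker dishes counter tipbox vial".split():
    for m in r.masks_of(n,"top"):
        reg=m["region"];ys,xs=np.nonzero(reg)
        cr=cv2.minAreaRect(np.c_[xs,ys].astype(np.float32))
        print(n,round(m["conf"],2),m["rect"],np.round(cr[0]),np.round(cr[1]),round(cr[2]),ray("top",xs.mean(),ys.mean(),.03).round(3))
E
```

```text
pics
top [0.38496541 0.01320783 1.02040707] 440.5948730158301
scene [ 0.96789323 -0.28953851  0.70252835] 383.92069304133713
block 0.81 [195.8, 95.3, 247.7, 152.5] [220. 123.] [52. 39.] 73 [0.786 0.166 0.03 ]
block 0.66 [325.3, 202.3, 373.7, 255.0] [351. 230.] [41. 51.] 9 [ 0.54  -0.147  0.03 ]
rail 0.89 [268.9, 152.1, 377.1, 181.0] [322. 167.] [ 18. 110.] 82 [ 0.687 -0.081  0.03 ]
jar 0.81 [271.1, 122.2, 297.1, 152.7] [284. 137.] [32. 23.] 90 [0.755 0.01  0.03 ]
beaker 0.62 [327.7, 107.2, 357.6, 147.8] [342. 127.] [29. 37.] 27 [ 0.788 -0.127  0.03 ]
beaker 0.59 [270.8, 150.2, 380.2, 181.3] [324. 167.] [ 18. 111.] 81 [ 0.687 -0.082  0.03 ]
dishes 0.67 [197.4, 195.0, 235.0, 235.8] [217. 216.] [38. 38.] 90 [0.56  0.157 0.03 ]
dishes 0.61 [421.9, 161.5, 449.8, 183.3] [433. 172.] [23. 25.] 84 [ 0.684 -0.341  0.03 ]
counter 0.92 [421.3, 160.4, 450.0, 185.4] [434. 172.] [23. 23.] 90 [ 0.683 -0.342  0.03 ]
tipbox 0.97 [173.2, 277.2, 232.6, 314.6] [203. 296.] [54. 37.] 5 [0.379 0.176 0.03 ]
vial 0.71 [443.2, 229.4, 462.7, 243.2] [453. 235.] [15. 21.] 76 [ 0.538 -0.379  0.03 ]
```

```bash
python3 - <<'E'
import cv2
t=cv2.imread("pics/top0.png");s=cv2.imread("pics/scene0.png")
a=cv2.resize(t[90:330,160:480],(800,600),interpolation=cv2.INTER_CUBIC)
cv2.imwrite("pics/a.png",a)
b=cv2.resize(t[145:265,260:420],(800,600),interpolation=cv2.INTER_CUBIC);cv2.imwrite("pics/b.png",b)
E
```

```text
(no output)
```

View pics/a.png

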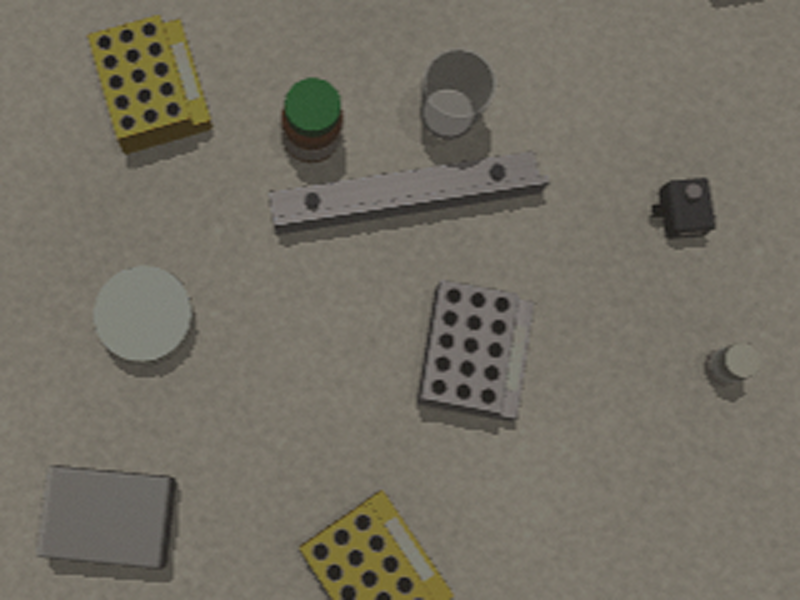

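View pics/b.png

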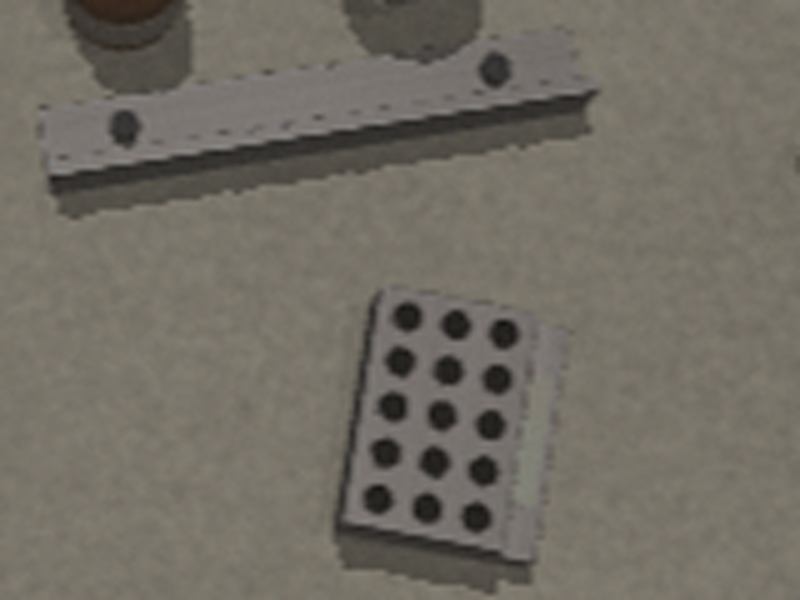

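View pics/scene0.png

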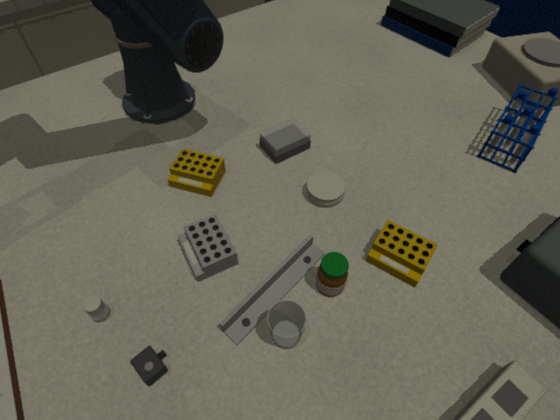

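Top view: the wanted block is the grey one at (351,230) with a pale-striped ledge on its right, so the plain face looks left. The look-alikes are yellow, at (220,123) and about (305,310), and the rail at (322,167) is not a block. The crop confirms it: grey, 3x5 wells, ledge on the right. I'll leave the yellow ones alone.

```bash
cat >> h.py <<'E'
from scipy.optimize import least_squares
def T(p,L):
    c,s=np.cos(p[2]),np.sin(p[2]);L=np.array(L,float)
    return np.c_[p[0]+c*L[:,0]-s*L[:,1],p[1]+s*L[:,0]+c*L[:,1],L[:,2]]
def fit(cam,L,px,p0):
    s=least_squares(lambda p:(proj(cam,T(p,L))-px).ravel(),p0,x_scale=[.01,.01,.1])
    return s.x,np.sqrt(np.mean(s.fun**2))
def rel(b,a):
    d=np.array(b[:2])-a[:2];c,s=np.cos(a[2]),np.sin(a[2])
    return np.array([c*d[0]+s*d[1],-s*d[0]+c*d[1],np.degrees(b[2]-a[2])])
E
python3 - <<'E'
from h import *
px=np.array([[380,288],[342,522],[503,553],[565,330],[535,562]])/5+[260,145]-.4
L=[[.045,.055,.046],[.045,-.055,.046],[-.027,-.055,.046],[-.045,.055,.026],[-.045,-.055,.026]]
# block +x ~ world +y; block +y -> world -x
L2=[[x,-y,z] for x,y,z in L]
b,e=fit("top",L2,px,[.54,-.147,1.57]);print("block",b,np.degrees(b[2]),e)
px=np.array([[50,177],[597,92],[53,189],[590,104]])/5+[260,145]-.4
rl,e=fit("top",[[0,.13,.035],[0,-.13,.035],[0,.13,0],[0,-.13,0]],px,[.66,-.08,0]);print("rail",rl,np.degrees(rl[2]),e)
print("rel",rel(b,rl))
o=r.get_obs();print(o["tool_pos"],np.array(o["ee_rot"]).round(3),o["t"])
E
```

```text
block [ 0.54054086 -0.14759444  1.43411299] 82.16862143397631 0.3475958985817218
rail [ 0.67619894 -0.08711939  0.20106006] 11.5198929987798 0.7783114859383158
rel [-1.45002665e-01 -3.21647801e-02  7.06487284e+01]
[ 0.21301677 -0.58750543  0.24749758] [[ 0.94   0.341 -0.   ]
 [ 0.341 -0.94   0.   ]
 [ 0.    -0.    -1.   ]] 0.5
```

Call:
arm_command(
  plan=[0.021,0.023,0,0.072,0.042,0.046,0,0.144,0.063,0.069,0,0.217,0.084,0.092,0,0.289,0.105,0.115,0,0.362],
  fingers=0.06,
)

```text
t: 0.92
tool_pos: [0.3187, -0.4715, 0.2477]
ee_rot: [[0.757, 0.654, 0.0], [0.654, -0.757, -0.0], [0.0, 0.0, -1.0]]
contact_force: [-0.4, 0.3, -0.4]
finger_gap: 0.0634
gripper_force: 0.0
```

Call:
arm_command(
  plan=[0.021,0.023,0,0.072,0.042,0.046,0,0.144,0.063,0.069,0,0.217,0.084,0.092,0,0.289,0.105,0.115,0,0.362],
)

```text
t: 1.33
tool_pos: [0.4239, -0.3564, 0.2478]
ee_rot: [[0.476, 0.88, 0.0], [0.88, -0.476, -0.0], [-0.0, 0.0, -1.0]]
contact_force: [0.7, 0.4, -0.3]
finger_gap: 0.0602
gripper_force: 0.0
```

Call:
arm_command(
  plan=[0.021,0.023,0,0.072,0.042,0.046,0,0.144,0.063,0.069,0,0.217,0.084,0.092,0,0.289,0.105,0.115,0,0.362],
)

```text
t: 1.75
tool_pos: [0.529, -0.2413, 0.2478]
ee_rot: [[0.133, 0.991, 0.0], [0.991, -0.133, -0.0], [-0.0, 0.0, -1.0]]
contact_force: [0.5, 0.3, 1.0]
finger_gap: 0.0601
gripper_force: 0.0
```

Call:
arm_command(
  plan=[0,0,-0.03,0,0,0,-0.06,0,0,0,-0.09,0,0,0,-0.11,0,0,0,-0.11,0],
)

```text
t: 2.17
tool_pos: [0.5255, -0.2406, 0.1334]
ee_rot: [[0.136, 0.991, -0.007], [0.991, -0.136, 0.005], [0.004, -0.008, -1.0]]
contact_force: [0.1, 1.0, 0.1]
finger_gap: 0.0598
gripper_force: 0.0
```

Call:
arm_command(
  plan=[0,0,-0.03,0,0,0,-0.06,0,0,0,-0.09,0,0,0,-0.104,0,0,0,-0.104,0],
)

```text
t: 2.58
tool_pos: [0.5269, -0.242, 0.0316]
ee_rot: [[0.137, 0.991, -0.004], [0.991, -0.137, 0.003], [0.002, -0.004, -1.0]]
contact_force: [-0.1, -0.7, -0.1]
finger_gap: 0.0599
gripper_force: 0.0
```

Call:
arm_command(
  plan=[0.001,0.008,0,0,0.002,0.016,0,0,0.003,0.024,0,0,0.004,0.03,0,0,0.004,0.03,0,0],
)

```text
t: 3.0
tool_pos: [0.5325, -0.2108, 0.0348]
ee_rot: [[0.135, 0.991, 0.001], [0.991, -0.135, -0.0], [-0.0, 0.001, -1.0]]
contact_force: [-1.0, -0.6, -0.7]
finger_gap: 0.0601
gripper_force: 0.0
```

Call:
arm_command(
  plan=[0.0005,0.003,0,0,0.001,0.006,0,0,0.001,0.009,0,0,0.001,0.011,0,0,0.001,0.011,0,0],
)

```text
t: 3.42
tool_pos: [0.534, -0.2027, 0.0339]
ee_rot: [[0.136, 0.991, 0.002], [0.991, -0.136, -0.002], [-0.002, 0.003, -1.0]]
contact_force: [0.2, -3.1, 1.0]
finger_gap: 0.06
gripper_force: 1.8
```

```bash
python3 - <<'E'
from h import *
for c in("top","scene","wrist"): cv2.imwrite(f"pics/{c}1.png",r.read_camera(c))
a=cv2.imread("pics/top1.png")[145:265,260:420];b=cv2.imread("pics/scene1.png")[170:320,100:300]
cv2.imwrite("pics/c1.png",np.hstack([cv2.resize(x,(400,300),interpolation=2) for x in(a,b)]))
E
```

```text
(no output)
```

View pics/c1.png

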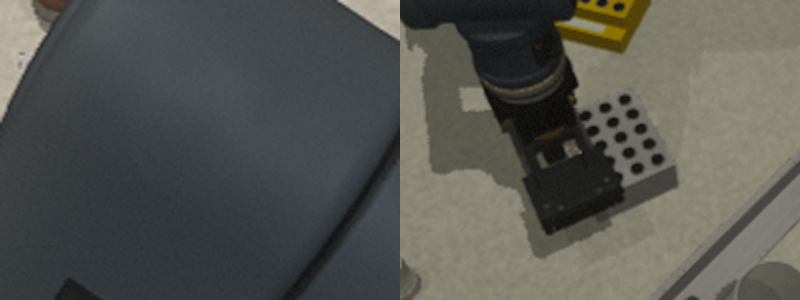

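Scene crop: fingers are against the ledge face at about (590,170), with the block undisturbed, and the force reading confirms contact. The next step is an arc push clockwise with R≈65 mm.

```bash
cat >> h.py <<'E'
def arc(tool,th0,dth,R,n,xo=.055):
    # tool centre pose (x,y), yaw th0 ; ICR at block (0,-R)
    th0=float(th0);f=lambda t:np.array([[np.cos(t),-np.sin(t)],[np.sin(t),np.cos(t)]])
    icr=np.array(tool)+f(th0)@[xo,-R]
    P=[np.r_[icr+f(th0+k*dth/n)@[-xo,R],th0+k*dth/n] for k in range(n+1)]
    for k in range(0,n,5):
        print([round(float(v),4) for j in range(k+1,min(k+6,n+1)) for v in(*(P[j]-P[k])[:2].round(4),0,(P[j]-P[k])[2])])
    print(P[-1])
E
python3 -c "
from h import *
arc([.5335,-.2005],1.434,-np.radians(70.6),.065,30)"
```

```text
[-0.0018, 0.003, 0.0, -0.0411, -0.0035, 0.0061, 0.0, -0.0821, -0.0051, 0.0092, 0.0, -0.1232, -0.0065, 0.0124, 0.0, -0.1643, -0.0078, 0.0156, 0.0, -0.2054]
[-0.0012, 0.0033, 0.0, -0.0411, -0.0022, 0.0066, 0.0, -0.0821, -0.0031, 0.01, 0.0, -0.1232, -0.0038, 0.0134, 0.0, -0.1643, -0.0044, 0.0169, 0.0, -0.2054]
[-0.0005, 0.0035, 0.0, -0.0411, -0.0008, 0.0069, 0.0, -0.0821, -0.001, 0.0104, 0.0, -0.1232, -0.001, 0.0139, 0.0, -0.1643, -0.0009, 0.0174, 0.0, -0.2054]
[0.0002, 0.0035, 0.0, -0.0411, 0.0006, 0.007, 0.0, -0.0821, 0.0012, 0.0104, 0.0, -0.1232, 0.0019, 0.0139, 0.0, -0.1643, 0.0027, 0.0173, 0.0, -0.2054]
[0.001, 0.0034, 0.0, -0.0411, 0.002, 0.0067, 0.0, -0.0821, 0.0033, 0.01, 0.0, -0.1232, 0.0046, 0.0132, 0.0, -0.1643, 0.0061, 0.0163, 0.0, -0.2054]
[0.0016, 0.0031, 0.0, -0.0411, 0.0034, 0.0061, 0.0, -0.0821, 0.0052, 0.0091, 0.0, -0.1232, 0.0072, 0.012, 0.0, -0.1643, 0.0093, 0.0148, 0.0, -0.2054]
[ 0.53848119 -0.10222054  0.20179755]
```

Call:
arm_command(
  plan=[-0.0018,0.003,0,-0.041,-0.0035,0.006,0,-0.082,-0.005,0.009,0,-0.123,-0.0065,0.0125,0,-0.164,-0.008,0.0155,0,-0.205],
)

```text
t: 3.98
tool_pos: [0.525, -0.187, 0.0338]
ee_rot: [[0.336, 0.942, 0.0], [0.942, -0.336, -0.001], [-0.001, 0.001, -1.0]]
contact_force: [-1.7, -4.9, 2.9]
finger_gap: 0.06
gripper_force: 2.9
```

Call:
arm_command(
  plan=[-0.001,0.0035,0,-0.041,-0.002,0.0065,0,-0.082,-0.003,0.01,0,-0.123,-0.004,0.0135,0,-0.164,-0.0045,0.017,0,-0.205],
)

```text
t: 4.4
tool_pos: [0.5195, -0.1697, 0.0338]
ee_rot: [[0.521, 0.854, -0.002], [0.854, -0.521, -0.001], [-0.002, -0.002, -1.0]]
contact_force: [-3.2, -6.3, 4.7]
finger_gap: 0.0599
gripper_force: 3.4
```

```bash
python3 - <<'E'
from h import *
b=r.read_camera("scene");cv2.imwrite("pics/scene2.png",b);b=b[170:320,100:300]
cv2.imwrite("pics/c2.png",cv2.resize(b,(800,600),interpolation=2))
E
```

```text
(no output)
```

View pics/c2.png

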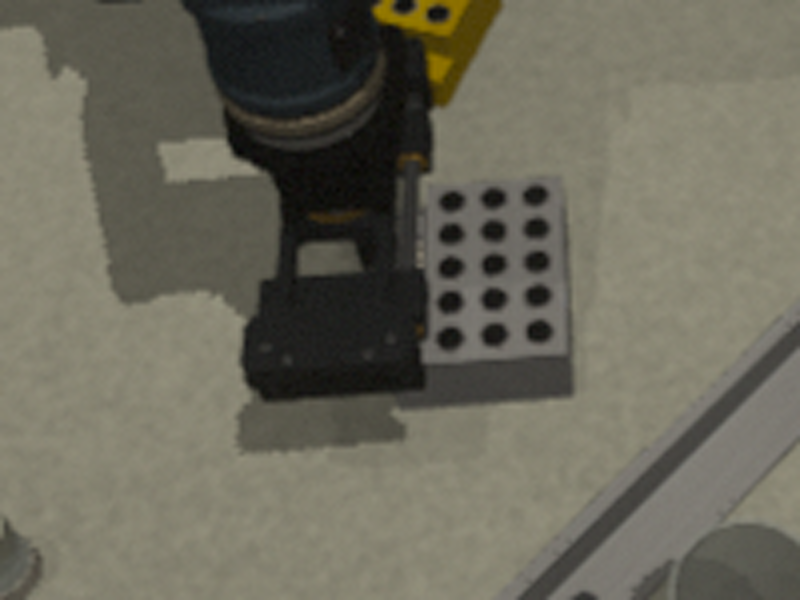

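The view shows the fingers flush on the ledge face and the block turning with them (top face spans (430,185) to (570,355)). The rail is well clear, so I'll continue.

Call:
arm_command(
  plan=[-0.0005,0.0035,0,-0.041,-0.001,0.007,0,-0.082,-0.001,0.0105,0,-0.123,-0.001,0.014,0,-0.164,-0.001,0.0175,0,-0.205],
)

```text
t: 4.87
tool_pos: [0.5174, -0.1516, 0.0336]
ee_rot: [[0.683, 0.73, -0.005], [0.73, -0.683, 0.001], [-0.003, -0.004, -1.0]]
contact_force: [-4.3, -5.5, 4.5]
finger_gap: 0.0602
gripper_force: 3.6
```

Call:
arm_command(
  plan=[0,0.0035,0,-0.041,0.0005,0.007,0,-0.082,0.001,0.0105,0,-0.123,0.002,0.014,0,-0.164,0.0025,0.0175,0,-0.205],
)

```text
t: 5.28
tool_pos: [0.5187, -0.1336, 0.0335]
ee_rot: [[0.818, 0.576, -0.007], [0.576, -0.818, 0.002], [-0.005, -0.006, -1.0]]
contact_force: [-5.9, -5.5, 4.4]
finger_gap: 0.0598
gripper_force: 4.1
```

Call:
arm_command(
  plan=[0.001,0.0035,0,-0.041,0.002,0.0065,0,-0.082,0.0035,0.01,0,-0.123,0.0045,0.013,0,-0.164,0.006,0.0165,0,-0.205],
)

```text
t: 5.7
tool_pos: [0.5233, -0.1164, 0.0333]
ee_rot: [[0.918, 0.397, -0.011], [0.397, -0.918, 0.003], [-0.008, -0.007, -1.0]]
contact_force: [-8.3, -4.9, 6.6]
finger_gap: 0.06
gripper_force: 4.5
```

```bash
python3 - <<'E'
from h import *
b=r.read_camera("scene");cv2.imwrite("pics/scene3.png",b);b=b[170:320,120:320]
cv2.imwrite("pics/c3.png",cv2.resize(b,(800,600),interpolation=2))
E
```

```text
(no output)
```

View pics/c3.png

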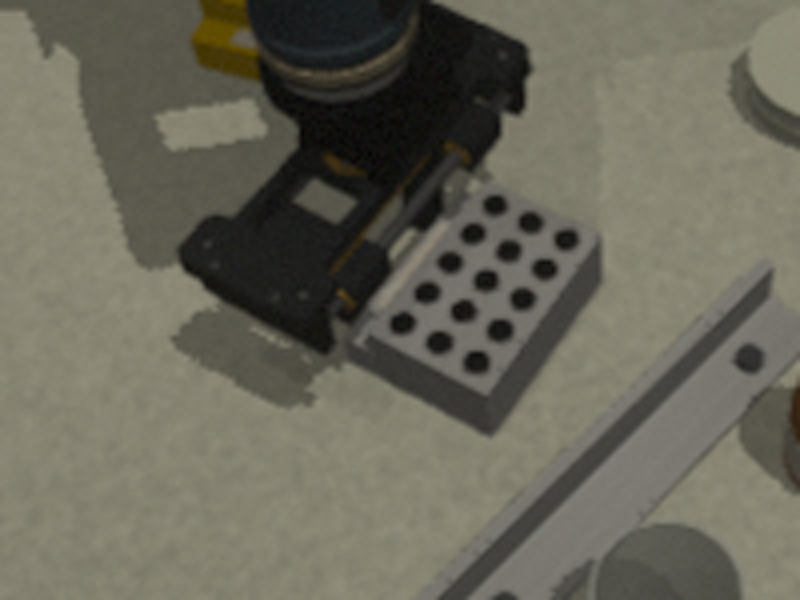

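Scene crop: the block is at about (490,290), nearly parallel to the rail and still clear of it, with the fingers on its ledge side. Next I finish the arc, back off and measure.

Call:
arm_command(
  plan=[0.0015,0.003,0,-0.041,0.0035,0.006,0,-0.082,0.005,0.009,0,-0.123,0.007,0.012,0,-0.164,0.0093,0.0148,0,-0.205],
)

```text
t: 6.17
tool_pos: [0.5311, -0.1007, 0.033]
ee_rot: [[0.979, 0.202, -0.014], [0.202, -0.979, 0.005], [-0.013, -0.007, -1.0]]
contact_force: [-8.9, -2.0, 7.4]
finger_gap: 0.0596
gripper_force: 4.4
```

Call:
arm_command(
  plan=[-0.01,-0.002,0,0,-0.04,-0.008,0,0,-0.04,-0.008,0.04,0,-0.04,-0.008,0.08,0,-0.04,-0.008,0.12,0],
)

```text
t: 6.58
tool_pos: [0.495, -0.1098, 0.1534]
ee_rot: [[0.979, 0.202, -0.005], [0.202, -0.979, 0.003], [-0.004, -0.004, -1.0]]
contact_force: [1.2, -1.1, 0.2]
finger_gap: 0.06
gripper_force: 0.0
```

Call:
arm_command(
  plan=[0,-0.04,0.02,0,0,-0.08,0.02,0,0,-0.12,0.02,0,0,-0.16,0.02,0,0,-0.2,0.02,0],
)

```text
t: 7.0
tool_pos: [0.4964, -0.3116, 0.1734]
ee_rot: [[0.979, 0.203, -0.0], [0.203, -0.979, 0.002], [0.0, -0.002, -1.0]]
contact_force: [1.2, 0.0, -0.4]
finger_gap: 0.0599
gripper_force: 0.0
```

```bash
python3 - <<'E'
from h import *
b=r.read_camera("top");cv2.imwrite("pics/top4.png",b);b=b[140:260,240:400]
cv2.imwrite("pics/c4.png",cv2.resize(b,(800,600),interpolation=2))
E
```

```text
(no output)
```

View pics/c4.png

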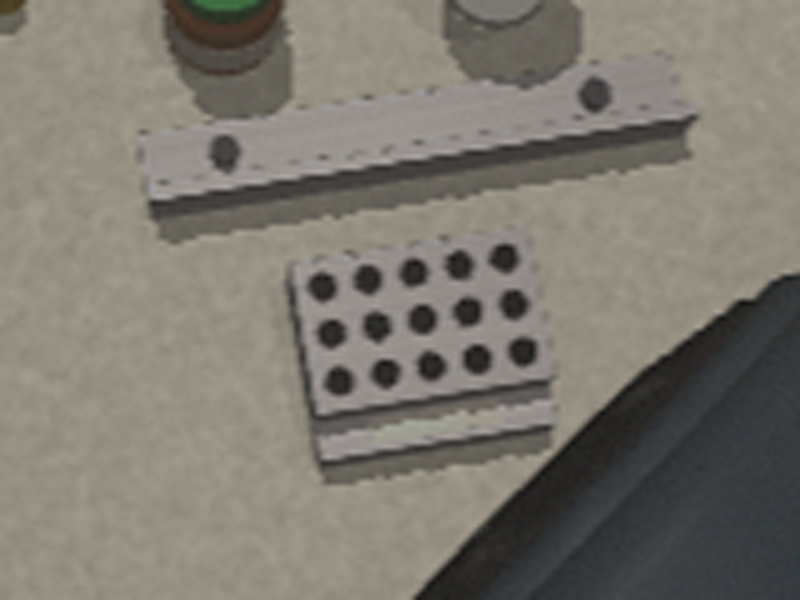

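Crop: the block lies below the rail with its plain face towards it. The well rows slope about -9.0° and the rail edge ((152,199) to (693,116)) about -8.7°, so it is square and clear.

```bash
python3 - <<'E'
from h import *
f=lambda q:np.array(q)/5+[240,140]-.4
L=[[.045,.055,.046],[-.027,.055,.046],[-.027,-.055,.046],[.045,-.055,.046],[-.045,.055,.026],[-.045,-.055,.026]]
b,e=fit("top",L,f([[292,264],[320,415],[551,381],[530,232],[322,460],[553,424]]),[.58,-.1,.2]);print("block",b,np.degrees(b[2]),e)
rl,e=fit("top",[[0,.13,.035],[0,-.13,.035]],f([[152,200],[695,116]]),[.66,-.08,.2]);print("rail",rl,np.degrees(rl[2]),e)
print("rel",rel(b,rl)); o=r.get_obs();t=o["tool_pos"]
print("tool in block",rel([t[0],t[1],b[2]],b)[:2], "target pre",T(b,[[-.09,0,0]])-t)
E
```

```text
block [ 0.58622251 -0.0871141   0.18535587] 10.62010892436237 0.6732277607011252
rail [ 0.67492002 -0.08583168  0.19955229] 11.433504170449385 0.5912685229707938
rel [-0.08719156  0.01632558 -0.81339525]
tool in block [-0.12994362 -0.21370327] target pre [[-1.25311647e-04  2.17404151e-01 -1.73856740e-01]]
```

Call:
arm_command(
  plan=[0,0.04,0,0,0,0.08,0,0,0,0.12,0,0,0,0.16,0,0,0,0.2,0,0],
)

```text
t: 7.47
tool_pos: [0.4958, -0.1084, 0.1729]
ee_rot: [[0.98, 0.201, -0.002], [0.201, -0.98, 0.002], [-0.001, -0.002, -1.0]]
contact_force: [1.0, 0.4, 0.3]
finger_gap: 0.0602
gripper_force: 0.0
```

Call:
arm_command(
  plan=[-0.003,0.017,-0.035,0,-0.003,0.017,-0.07,0,-0.003,0.017,-0.105,0,-0.003,0.017,-0.14,0,-0.003,0.017,-0.14,0],
)

```text
t: 7.88
tool_pos: [0.4914, -0.092, 0.0278]
ee_rot: [[0.979, 0.203, -0.009], [0.203, -0.979, 0.005], [-0.008, -0.006, -1.0]]
contact_force: [0.6, -0.2, -0.2]
finger_gap: 0.0596
gripper_force: 0.0
```

Call:
arm_command(
  plan=[0.0098,0.002,0,0,0.0196,0.004,0,0,0.0255,0.005,0,0,0.0295,0.006,0,0,0.0295,0.006,0,0],
)

```text
t: 8.3
tool_pos: [0.5264, -0.0881, 0.0358]
ee_rot: [[0.979, 0.203, 0.005], [0.203, -0.979, -0.002], [0.005, 0.003, -1.0]]
contact_force: [0.7, -0.1, 1.2]
finger_gap: 0.0601
gripper_force: 0.0
```

Call:
arm_command(
  plan=[0.0039,0.0008,0,0,0.0078,0.0016,0,0,0.0118,0.0024,0,0,0.0157,0.0032,0,0,0.0196,0.004,0,0],
)

```text
t: 8.72
tool_pos: [0.5382, -0.0829, 0.0338]
ee_rot: [[0.979, 0.203, -0.012], [0.203, -0.979, 0.003], [-0.011, -0.005, -1.0]]
contact_force: [-9.8, -1.6, 8.8]
finger_gap: 0.0598
gripper_force: 5.1
```

Call:
arm_command(
  plan=[0.0049,0.001,0,0,0.0098,0.002,0,0,0.0147,0.003,0,0,0.0196,0.004,0,0,0.0245,0.005,0,0],
)

```text
t: 9.13
tool_pos: [0.5619, -0.0777, 0.0338]
ee_rot: [[0.979, 0.203, -0.014], [0.203, -0.979, 0.003], [-0.013, -0.005, -1.0]]
contact_force: [-10.1, -2.4, 9.5]
finger_gap: 0.0602
gripper_force: 5.5
```

Call:
arm_command(
  plan=[0.001,0.0002,0,0,0.002,0.0004,0,0,0.003,0.0006,0,0,0.004,0.0008,0,0,0.005,0.001,0,0],
)

```text
t: 9.55
tool_pos: [0.567, -0.0769, 0.0338]
ee_rot: [[0.979, 0.203, -0.013], [0.203, -0.979, 0.002], [-0.012, -0.005, -1.0]]
contact_force: [-10.1, -2.0, 9.0]
finger_gap: 0.0597
gripper_force: 5.2
```

Call:
arm_command(
  plan=[0.001,0.0002,0,0,0.002,0.0004,0,0,0.003,0.0006,0,0,0.004,0.0008,0,0,0.004,0.0008,0,0],
)

```text
t: 9.97
tool_pos: [0.5687, -0.0765, 0.0338]
ee_rot: [[0.979, 0.203, -0.018], [0.203, -0.979, 0.002], [-0.017, -0.006, -1.0]]
contact_force: [-14.5, -5.3, 11.5]
finger_gap: 0.06
gripper_force: 7.9
```

Call:
arm_command(
  plan=[0.0005,0.0001,0,0,0.001,0.0002,0,0,0.0015,0.0003,0,0,0.002,0.0004,0,0,0.002,0.0004,0,0],
)

```text
t: 10.38
tool_pos: [0.5688, -0.0764, 0.0338]
ee_rot: [[0.979, 0.203, -0.022], [0.203, -0.979, 0.002], [-0.021, -0.007, -1.0]]
contact_force: [-18.0, -7.3, 14.3]
finger_gap: 0.0601
gripper_force: 9.9
```

Call:
arm_command(
  plan=[0.0005,0.0001,0,0,0.001,0.0002,0,0,0.0015,0.0003,0,0,0.002,0.0004,0,0,0.002,0.0004,0,0],
)

```text
t: 10.8
tool_pos: [0.569, -0.0762, 0.0338]
ee_rot: [[0.979, 0.203, -0.026], [0.204, -0.979, 0.003], [-0.025, -0.008, -1.0]]
contact_force: [-22.0, -9.8, 16.1]
finger_gap: 0.0597
gripper_force: 11.9
```

Call:
arm_command(
  plan=[-0.01,-0.002,0,0,-0.04,-0.008,0,0,-0.05,-0.01,0.04,0,-0.05,-0.01,0.08,0,-0.05,-0.01,0.12,0],
)

```text
t: 11.22
tool_pos: [0.5288, -0.0859, 0.1541]
ee_rot: [[0.98, 0.201, -0.004], [0.201, -0.98, 0.002], [-0.004, -0.003, -1.0]]
contact_force: [2.2, -0.3, 0.5]
finger_gap: 0.0597
gripper_force: 0.0
```

Call:
arm_command(
  plan=[0,-0.04,0.02,0,0,-0.08,0.02,0,0,-0.12,0.02,0,0,-0.16,0.02,0,0,-0.2,0.02,0],
)

```text
t: 11.63
tool_pos: [0.5305, -0.2877, 0.1745]
ee_rot: [[0.979, 0.202, 0.001], [0.202, -0.979, -0.0], [0.001, 0.0, -1.0]]
contact_force: [1.0, 0.5, -0.6]
finger_gap: 0.0598
gripper_force: 0.0
```

```bash
python3 - <<'E'
from h import *
b=r.read_camera("top");cv2.imwrite("pics/top5.png",b);b=b[140:230,240:400]
s=r.read_camera("scene");cv2.imwrite("pics/scene5.png",s);s=s[200:350,200:340]
cv2.imwrite("pics/c5.png",np.hstack([cv2.resize(b,(440,248),interpolation=2),cv2.resize(s,(231,248),interpolation=2)]))
cv2.imwrite("pics/c5.png",cv2.resize(b,(800,450),interpolation=2));cv2.imwrite("pics/c6.png",cv2.resize(s,(560,600),interpolation=2))
E
```

```text
(no output)
```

View pics/c5.png

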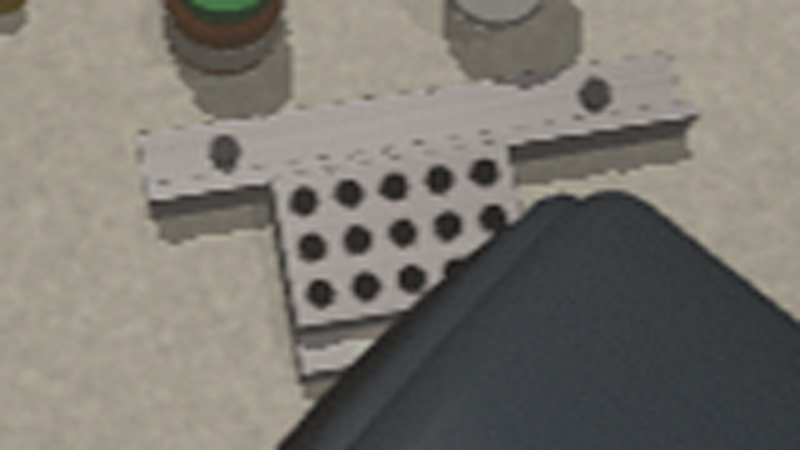

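View pics/c6.png

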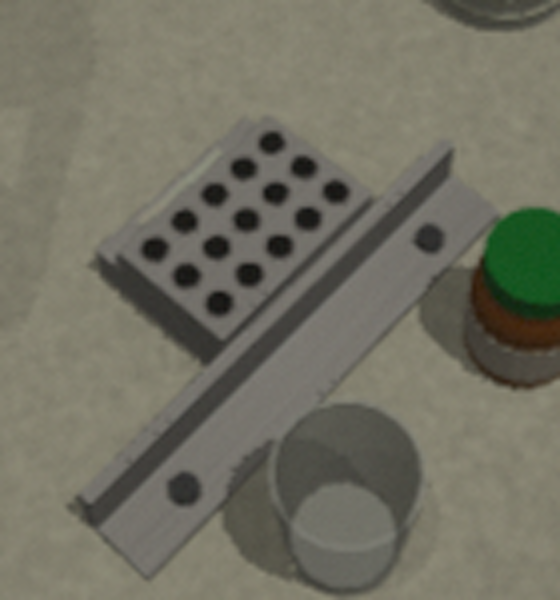

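Both views show the block's plain face against the rail, inside its ends ((272,185) to (510,150) on a rail from 152 to 695). Next I check the flushness numerically.

```bash
python3 - <<'E'
from h import *
def wells(f,box):
    g=cv2.cvtColor(cv2.imread(f),cv2.COLOR_BGR2GRAY);x0,y0,x1,y1=box
    c=cv2.resize(g[y0:y1,x0:x1],None,fx=8,fy=8,interpolation=cv2.INTER_CUBIC)
    m=(c<75).astype(np.uint8);n,_,st,ce=cv2.connectedComponentsWithStats(m)
    k=[i for i in range(1,n) if 700<st[i,4]<3500 and .6<st[i,2]/st[i,3]<1.6]
    return (ce[k]+.5)/8-.5+[x0,y0]
def railtop(cam,f,p0,p1):
    # subpixel strongest-gradient along the front top edge, given approx world endpoints
    g=cv2.cvtColor(cv2.imread(f),cv2.COLOR_BGR2GRAY).astype(np.float32)
    return g
for f,box in(("pics/top4.png",(295,185,352,225)),("pics/top5.png",(294,170,344,202))):
    w=wells(f,box);P=np.array([ray("top",u,v,.046)[:2] for u,v in w]);a=[]
    # pairs about 17-24 mm apart mostly along y -> direction of rows
    for i in range(len(P)):
        for j in range(len(P)):
            d=P[i]-P[j]
            if d[1]>.05 and abs(d[0])<.45*d[1]:
                t=np.degrees(np.arctan2(-d[0],d[1]))
                if abs(t-11.5)<5:a.append((t,np.hypot(*d)))
    a=np.array(a);print(f,len(w),len(a),np.average(a[:,0],weights=a[:,1]**2),a[:,0].std() )
# rail edge angle: columns, bright->dark transition
g=cv2.cvtColor(cv2.imread("pics/top4.png"),cv2.COLOR_BGR2GRAY).astype(float)
g+=0;pts=[]
for u in range(275,376):
    v0=179.6-(u-270)*.1547
    vs=np.arange(v0-4,v0+4,.1);pr=np.interp(vs,np.arange(420),g[:,u]);d=np.gradient(cv2.GaussianBlur(pr.reshape(-1,1),(1,15),0).ravel());pts.append((u,vs[d.argmin()]))
l=np.polyfit(*np.array(pts).T,1);A,B=[ray("top",u,np.polyval(l,u),.035) for u in(275,375)]
print("rail deg",np.degrees(np.arctan2(-(A-B)[0],(A-B)[1])),np.std(np.array(pts)[:,1]-np.polyval(l,np.array(pts)[:,0])))
E
```

```text
pics/top4.png 15 9 11.587291045269668 0.079721809051421
pics/top5.png 12 4 11.615791948846802 0.1491819722309439
rail deg 11.485892644772427 0.2620713737462064
```

```bash
python3 -c "
from bench import r
print(r.hand_in())"
```

```text
the job is handed in; nothing more can be done
None
```

The job is handed in: I turned the block square to the rail about 42 mm clear of it, then pushed it home. Its plain face lies against the rail within about 0.15° of parallel by camera and inside the rail's ends; the arm is backed off, and the arm touched none of the surrounding labware.

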